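# Grade a mixed lot of tablets on the bench sieve

### The arm

A 6-joint arm with a two-finger parallel gripper is mounted at the origin on the work surface. World frame = base frame: x ahead of the robot, y to its left, z up, the work surface at z = 0. Lengths are in m, angles in rad, forces in N, time in s.
With the tool pointing down it reaches from about 0.425 to 0.95 m from the base axis. Payload 3.5 kg.
Tool frame: the origin (TCP) lies between the finger pads; the fingertips stand 25 mm ahead of it and the grasp point (between the pads) lies 6 mm ahead of it (ctrl.finger_overhang is the distance from the TCP to the fingertips, in m); x points along the fingers, y is the direction in which the jaws open and shut, and the axes are right-handed (so a half turn about x gives the same grasp; the last joint's range is limited). The gripper opens to 85 mm and grips with 20 to 120 N. Pads are 22 mm wide; open, the fingers measure 114 mm over their backs; the gripper's body (76 mm by 85 mm) begins 54 mm behind the grasp point. The pads swing forward as they close: fully open they stand 13 mm farther back than shut.
Start: joints at [0.988, 0.286, 1.577, -0, 1.279, -0.15], TCP at [0.283, 0.613, 0.256] pointing down, gripper open.
Joint ranges: [-2.77, 2.77], [-0.9, 2.22], [0.21, 2.48], [-1.53, 4.67], [0.24, 2.81], [-2.84, 2.84]. Speed limits (rad/s): [2.79, 2.79, 3.14, 3.14, 3.14, 3.14].

### API

Orientations are given as a unit quaternion [x, y, z, w].
In Python, from plant import ctrl gives the robot as it stands.
- The arm moves only by the tool play_rows, never from a script. Its argument "targets" is a list of rows, each an object with "delta_pos": the shift along the world's x, y, z normalised to -1 to 1, where 1 is 1000 mm, a list of three; "delta_rot": the turn, a rotation vector about the world's x, y, z normalised to -1 to 1, where 1 is pi rad, a list of three; "claw": the finger opening in mm, from 0 to 85.4. In form: [{"delta_pos": [tx, ty, tz], "delta_rot": [wx, wy, wz], "claw": claw}, ...]. A call has 1 to 20 rows; each row is the pose to reach, as a shift and turn from the pose measured when the call began, turning the shorter way round; what a row does not reach only later rows make up. A row lasts 1/12 s, in which the tool goes at most 41.7 mm and 7.16 degrees, less where a joint would pass 70% of its speed; a pose out of reach is approached as far as the arm can. A call with a number of a shift or a turn outside -1 to 1 is refused whole. A call with a gripper value outside its range is refused whole. The fingers move at their own pace and stop on an object; "newtons" is the grip in N (left out, the last holds). Time passes only in rows, so rows that repeat a pose let the fingers close. It gives the time, the measured TCP pose, the force and the opening at its end, in the units of the state.
- ctrl.get_state(): the state, without advancing time (a new reading comes with each control period).
- ctrl.read_camera(name): name is "scene" or "top"; returns the picture (400x640x3 uint8, blue, green, red); there is no depth.
- ctrl.calibration(name): a dict with "fx", "fy", "cx", "cy" (pixels), "k1" (the pictures are not rectified: a ray, as slopes to the right and down, at radius r is drawn at 1 + k1 r^2 times it, then the intrinsics apply), "camera_from_world" (4x4, takes a point from world to camera coordinates). Camera axes: x right, y down, z forward; pixel columns grow to the right and rows downward; lengths in m; the calibration is good to about 2 mm. A picture is of the moment at which its call begins. calibration takes no time and is no camera call.
- ctrl.sign_off(): hands the job in, once; it reports no verdict.
The state is a dict: "time": time; "qpos": joint angles; "dq": joint speeds; "joint_efforts": joint torques, N m; "eef_pos": TCP position; "tcp_rot": TCP orientation; "contact_force": force on the tool from outside, world axes, zero at the start; "wrist_torque": the same for the moment, N m; "opening": opening from 0.0 (shut) to 1.0 (fully open).
Only numpy, scipy, OpenCV 4.12 (cv2) and the standard library are available. Lean on these libraries where they do the work, as an engineer would, in place of code of your own. Each camera call takes 0.05 s, during which the arm holds its last target. There are 200 camera calls.

### The job

Two sizes of tablets lie mixed on the bench sieve. Draw the grey tote back along the bench until it stands squarely under the sieve's lip and, keeping the sieve level, shake it to and fro on its rods by the handle until every small tablet has dropped through into the pan beneath and only the large ones are left on it; then raise the handle to tip the large ones over the lip into the tote, lower the sieve back down level and let go. Leave the scoop and the jar where they are.

Things in the scene. Friction and masses are not known exactly. Their poses are not given: they have to be found in the camera images.
- carriage (a joint): Slide of the bench sieve (m): a carriage on two level guide rods across a steel stand carries the sieve; it moves 30 mm either way (-0.030 to 0.030) between hard stops along the x axis of pan, + with +x. It starts at 0, mid-way. About 1 N of friction, no spring; sieve and carriage weigh about 1 kg together.
- sieve (a joint): Tip angle of the sieve on its carriage (rad): 0 = level, resting by its own weight; it grows to at most 0.9 as the handle end is raised on an arc about pivot, near the lip. It falls back level if let go; raising it takes about 3 N at the handle.
- pivot (a point): A point on the sieve's tipping axis, mid-width; the axis runs along the x axis of pan. It moves with the carriage, 84 mm above the bench.
- grip (a point): Centre of the sieve's handle, a black bar 22 mm wide (x), 18 mm high, 100 mm long (y), 114 mm above the bench when level. It sticks out from the closed end of the sieve: -y points to its free end, the end wall is 81 mm off on the +y side. In this frame's axes it is at (0, -317, +30) mm from pivot. Nothing within 105 mm to either side.
- plate (a point): Middle of the sieve plate's top face, 98 mm above the bench when level; tips with the sieve. Inside 156 x 216 mm (x, y); walls 42 mm high. Steel plate 4 mm thick, square holes 24 mm wide, 30 mm pitch, in 5 columns along y, staggered: moving along x a tablet meets a hole. No wall at the +y end: from y = 108 to 168 mm an unpierced lip rises at 12 degrees and holds tablets while level.
- pan (a point): Centre of the inner floor of the white catch pan fixed in the stand beneath the sieve plate, 31 mm above the bench; the pan is 242 x 218 mm inside (x, y), 31 mm deep. This frame is level and turned with the stand; the middle of the plate is straight above it when the carriage is at 0. The stand is fixed to the bench.
- tote: A low grey stack-nest tote, loose on the bench at the sieve's lip end, shoved 80 to 130 mm along +x of pan from its place. Square under the lip its origin is at x = 0, y = 252 mm in the frame of pan. 260 x 200 mm (x, y) outside, 56 mm high, walls and floor 4 mm thick, 0.55 kg; origin under its centre, axes along pan's within 0.05 rad. The lip overhangs it by about 20 mm, 98 mm up.
- small1_center (a point): Centre of a small pressed mineral tablet: a plain beige disc 18 mm across and 14 mm thick, 11 g, smooth (sliding friction about 0.15: it rides along in slow moves and slides in brisk ones, above 1.5 m/s2, or at a bump), lying flat at the start, balanced on a long bar between the columns of holes. It fits through the holes any way round.
- small2_center (a point): Centre of a small pressed mineral tablet: a plain beige disc 18 mm across and 14 mm thick, 11 g, smooth (sliding friction about 0.15: it rides along in slow moves and slides in brisk ones, above 1.5 m/s2, or at a bump), lying flat at the start, balanced on a long bar between the columns of holes. It fits through the holes any way round.
- small3_center (a point): Centre of a small pressed mineral tablet: a plain beige disc 18 mm across and 14 mm thick, 11 g, smooth (sliding friction about 0.15: it rides along in slow moves and slides in brisk ones, above 1.5 m/s2, or at a bump), lying flat at the start, balanced on a long bar between the columns of holes. It fits through the holes any way round.
- small4_center (a point): Centre of a small pressed mineral tablet: a plain beige disc 18 mm across and 14 mm thick, 11 g, smooth (sliding friction about 0.15: it rides along in slow moves and slides in brisk ones, above 1.5 m/s2, or at a bump), lying flat at the start, balanced on a long bar between the columns of holes. It fits through the holes any way round.
- small5_center (a point): Centre of a small pressed mineral tablet: a plain beige disc 18 mm across and 14 mm thick, 11 g, smooth (sliding friction about 0.15: it rides along in slow moves and slides in brisk ones, above 1.5 m/s2, or at a bump), lying flat at the start, balanced on a long bar between the columns of holes. It fits through the holes any way round.
- large1_center (a point): Centre of a large pressed mineral tablet: the same beige stuff, a disc 34 mm across and 16 mm thick, 43 g, smooth (sliding friction about 0.15), lying flat on the sieve plate at the start. It cannot pass the holes.
- large2_center (a point): Centre of a large pressed mineral tablet: the same beige stuff, a disc 34 mm across and 16 mm thick, 43 g, smooth (sliding friction about 0.15), lying flat on the sieve plate at the start. It cannot pass the holes.
- large3_center (a point): Centre of a large pressed mineral tablet: the same beige stuff, a disc 34 mm across and 16 mm thick, 43 g, smooth (sliding friction about 0.15), lying flat on the sieve plate at the start. It cannot pass the holes.
- scoop: Bystander: white plastic hand scoop, 110 x 75 mm blade 40 mm high with an 89 mm handle, on the bench beyond the sieve; origin under its rear end, handle along -x.
- jar: Bystander: closed jar, 64 mm across, 90 mm high, standing on the bench; origin under its centre.
Things that resemble listed ones, but are neither listed nor needed, are in the scene too. Leave any pink look-alike of the part that bears large3_center alone.

How it is judged:
By the outcome, as a careful person would: the job done as asked, in the order asked, and still so for the second after the job is handed in, with the robot touching nothing.
It also fails if it takes over 56 s, if anything falls off the work surface, if the arm or the gripper's body presses on something with over 40 N, if the wrist force passes 120 N, or if a joint passes its speed limit or range.

## Working session

There is one attempt and no reset: what is moved stays moved. The work goes in short steps, Python scripts to look and compute and a tool call to move; the robot and the scene stay as the last step left them, time stands still between calls to the robot, and variables do not carry over. Pictures are saved under pics/ and viewed, about 8 in all and at most 12, crops included, and the job is handed in when it is done.

Besides the shell and the picture viewer there is one more tool, called after "Emit:" as a command line: name --argument value ..., lists and objects as JSON in quotes. play_rows: Moves the arm, as the interface text tells. Its arguments: {"type":"object","properties":{"targets":{"type":"array"},"newtons":{"type":"number"}},"required":["targets"]}

```bash
ls; mkdir -p pics; cat > h.py <<'E'
import sys; sys.path.insert(0,'.')
import numpy as np, cv2
from plant import ctrl
def ray(cam,u,v):
    c=ctrl.calibration(cam); T=np.array(c["camera_from_world"]); 
    xd=np.array([(u-c["cx"])/c["fx"],(v-c["cy"])/c["fy"]]); x=xd.copy()
    for _ in range(20): x=xd/(1+c["k1"]*(x@x))
    R=T[:3,:3]; return -R.T@T[:3,3], R.T@np.array([x[0],x[1],1])
def onz(cam,u,v,z):
    o,d=ray(cam,u,v); return o+d*(z-o[2])/d[2]
def proj(cam,p):
    c=ctrl.calibration(cam); T=np.array(c["camera_from_world"]); q=T[:3,:3]@np.array(p)+T[:3,3]
    x=q[:2]/q[2]; x=x*(1+c["k1"]*(x@x)); return np.array([x[0]*c["fx"]+c["cx"],x[1]*c["fy"]+c["cy"]])
E
python3 - <<'E'
from h import *
for n in("top","scene"): cv2.imwrite(f'pics/{n}0.png',ctrl.read_camera(n)); c=ctrl.calibration(n); print(n,c["fx"],ray(n,320,200))
s=ctrl.get_state(); print(s)
E
```

```text
pics
top 371.4748084386286 (array([0.4147257 , 0.03145964, 0.83730573]), array([ 0.19140705, -0.01180784, -0.98148033]))
scene 436.9422659552437 (array([ 0.98802833, -0.21858942,  0.79599956]), array([-0.52890078,  0.24328862, -0.81314242]))
{'time': 0.1, 'qpos': array([ 9.87997673e-01,  2.87113730e-01,  1.57803508e+00, -1.08007327e-05,
        1.27858369e+00, -1.50004358e-01]), 'dq': array([ 2.74842575e-04, -2.09400238e-03, -3.32444546e-03, -1.32608164e-03,
        5.27538227e-05, -1.32643775e-03]), 'joint_efforts': array([-3.17795138e-04, -4.07301307e+01, -2.93699956e+01, -1.73241224e-04,
        3.43745909e-03, -6.56951826e-08]), 'eef_pos': array([0.28277919, 0.61231847, 0.25505857]), 'tcp_rot': array([ 0.15111565,  0.69088265, -0.15253093,  0.6903474 ]), 'contact_force': array([ 0.43917781,  0.0448612 , -0.01145598]), 'wrist_torque': array([-0.02661394,  0.03453999,  0.00561888]), 'opening': 0.99972727053896}
```

View pics/top0.png

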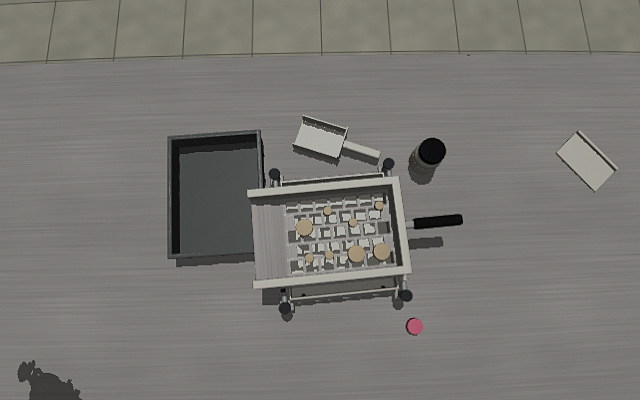

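View pics/scene0.png

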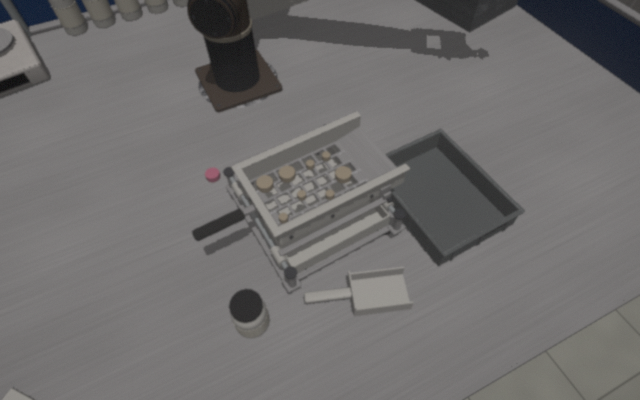

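The candidates in the top view:
- **Large tablets:** (304,228), (356,254) and (382,251). The pink disc at (415,326) is the look-alike to leave alone.
- **Handle:** the black bar at (438,221). The black jar lid at (432,151) is not it.
- **Tote:** the grey box at (215,195).
- **Scoops:** the white one at (335,140) and a scoop-like tray at (587,160). Neither is to be touched.

I'll check these in one close crop.

```bash
python3 - <<'E'
from h import *
im=cv2.imread('pics/top0.png')
cv2.imwrite('pics/crop.png',cv2.resize(im[115:315,155:475],None,fx=2.5,fy=2.5,interpolation=cv2.INTER_CUBIC))
g=im.max(2); m=(g<45).astype(np.uint8)
n,l,st,c=cv2.connectedComponentsWithStats(m)
for i in range(1,n):
    if st[i,4]>60: print(st[i],c[i])
# handle
m2=np.zeros_like(m); m2[205:240,405:475]=(g[205:240,405:475]<35)
p=np.argwhere(m2)[:,::-1].astype(np.float32); r=cv2.minAreaRect(p); print(r)
for q in cv2.boxPoints(r): print(q,onz('top',*q,.123).round(4))
for nm,L,z in(('rim',[(248,192),(398,178),(410,271),(256,286)],.14),('tote',[(168,137),(260,130),(264,254),(170,258)],.056),('knobs?',[(274,174),(388,163),(405,295),(285,308)],.09),('scoop',[(303,117),(380,157)],.04),('jar',[(432,150)],.09)):
    for q in L: print(nm,q,onz('top',*q,z).round(4))
E
```

```text
[ 172  134   85  120 2024] [199.16403162 166.9041502 ]
[261 139   5  49  98] [262.45918367 163.48979592]
[418 138  28  27 572] [431.53496503 150.90909091]
[382 158  12  15  99] [387.29292929 164.61616162]
[269 169  11  14  84] [274.82142857 174.55952381]
[315 177  42   5  71] [335.74647887 178.91549296]
[390 188  12  78 135] [395.3037037  228.93333333]
[413 214  50  15 522] [437.36206897 221.13409962]
[398 290  14  11 121] [404.8677686  294.98347107]
[279 302  12  12 101] [284.56435644 307.84158416]
((437.61883544921875, 221.18812561035156), (10.447890281677246, 48.7568244934082), 84.2894058227539)
[412.8416  218.41585] [ 0.5133 -0.1575  0.123 ]
[461.35645 213.56438] [ 0.5206 -0.2545  0.123 ]
[462.39606 223.9604 ] [ 0.5    -0.2547  0.123 ]
[413.88123 228.81187] [ 0.4929 -0.1581  0.123 ]
rim (248, 192) [0.5695 0.1608 0.14  ]
rim (398, 178) [ 0.5909 -0.1295  0.14  ]
rim (410, 271) [ 0.4125 -0.1409  0.14  ]
rim (256, 286) [0.3927 0.1443 0.14  ]
tote (168, 137) [0.7173 0.3561 0.056 ]
tote (260, 130) [0.7286 0.1516 0.056 ]
tote (264, 254) [0.4551 0.1416 0.056 ]
tote (170, 258) [0.451  0.3379 0.056 ]
knobs? (274, 174) [0.6176 0.1166 0.09  ]
knobs? (388, 163) [ 0.6363 -0.1221  0.09  ]
knobs? (405, 295) [ 0.3661 -0.1403  0.09  ]
knobs? (285, 308) [0.3478 0.0958 0.09  ]
scoop (303, 117) [0.7645 0.0561 0.04  ]
scoop (380, 157) [ 0.6655 -0.1151  0.04  ]
jar (432, 150) [ 0.6632 -0.2177  0.09  ]
```

View pics/crop.png

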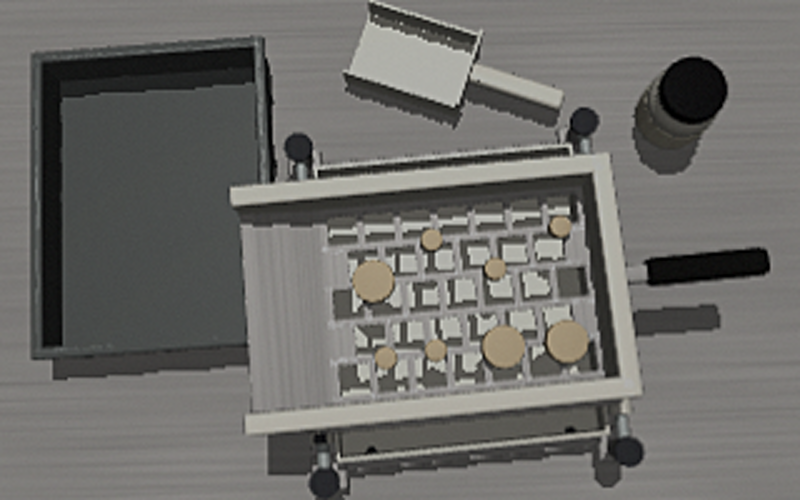

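The choices hold: handle, grey tote, three large tablets at crop (373,281), (503,346) and (567,341), and five small ones. The stand's yaw is about 0.073 rad. The tote sits about 114 mm off in +x.

```bash
python3 - <<'E'
from h import *
from scipy.spatial.transform import Rotation as R
s=ctrl.get_state(); print(R.from_quat(s["tcp_rot"]).as_matrix().round(3))
M=R.from_quat(s["tcp_rot"]).as_matrix(); print(np.arctan2(M[1,1],M[0,1]))
E
```

```text
[[-0.001  0.419  0.908]
 [-0.002  0.908 -0.419]
 [-1.    -0.002 -0.   ]]
1.1380054808284412
```

Emit:
play_rows --targets '[{"delta_pos":[0.434,-0.359,-0.1],"delta_rot":[0,0,-0.347],"claw":85},{"delta_pos":[0.434,-0.359,-0.1],"delta_rot":[0,0,-0.347],"claw":85},{"delta_pos":[0.434,-0.359,-0.1],"delta_rot":[0,0,-0.347],"claw":85},{"delta_pos":[0.434,-0.359,-0.1],"delta_rot":[0,0,-0.347],"claw":85},{"delta_pos":[0.434,-0.359,-0.1],"delta_rot":[0,0,-0.347],"claw":85},{"delta_pos":[0.434,-0.359,-0.1],"delta_rot":[0,0,-0.347],"claw":85},{"delta_pos":[0.434,-0.359,-0.1],"delta_rot":[0,0,-0.347],"claw":85},{"delta_pos":[0.434,-0.359,-0.1],"delta_rot":[0,0,-0.347],"claw":85},{"delta_pos":[0.434,-0.359,-0.1],"delta_rot":[0,0,-0.347],"claw":85},{"delta_pos":[0.434,-0.359,-0.1],"delta_rot":[0,0,-0.347],"claw":85},{"delta_pos":[0.434,-0.359,-0.1],"delta_rot":[0,0,-0.347],"claw":85},{"delta_pos":[0.434,-0.359,-0.1],"delta_rot":[0,0,-0.347],"claw":85},{"delta_pos":[0.434,-0.359,-0.1],"delta_rot":[0,0,-0.347],"claw":85},{"delta_pos":[0.434,-0.359,-0.1],"delta_rot":[0,0,-0.347],"claw":85},{"delta_pos":[0.434,-0.359,-0.1],"delta_rot":[0,0,-0.347],"claw":85},{"delta_pos":[0.434,-0.359,-0.1],"delta_rot":[0,0,-0.347],"claw":85}]' --newtons 40

```text
time: 1.43
eef_pos: [0.7172, 0.2514, 0.1531]
tcp_rot: [0.487, 0.512, -0.49, 0.51]
contact_force: [-0.3, 0.7, -0.1]
opening: 0.996
```

Emit:
play_rows --targets '[{"delta_pos":[0,0,-0.04],"delta_rot":[0,0,0],"claw":85},{"delta_pos":[0,0,-0.08],"delta_rot":[0,0,0],"claw":85},{"delta_pos":[0,0,-0.103],"delta_rot":[0,0,0],"claw":85},{"delta_pos":[0,0,-0.103],"delta_rot":[0,0,0],"claw":85},{"delta_pos":[0,0,-0.103],"delta_rot":[0,0,0],"claw":0},{"delta_pos":[0,0,-0.103],"delta_rot":[0,0,0],"claw":0},{"delta_pos":[0,0,-0.103],"delta_rot":[0,0,0],"claw":0},{"delta_pos":[0,0,-0.103],"delta_rot":[0,0,0],"claw":0},{"delta_pos":[0,0,-0.103],"delta_rot":[0,0,0],"claw":0},{"delta_pos":[0,0,-0.103],"delta_rot":[0,0,0],"claw":0},{"delta_pos":[0,0,-0.103],"delta_rot":[0,0,0],"claw":0},{"delta_pos":[0,0,-0.103],"delta_rot":[0,0,0],"claw":0}]'

```text
time: 2.43
eef_pos: [0.7183, 0.2514, 0.0517]
tcp_rot: [0.488, 0.512, -0.489, 0.511]
contact_force: [0.8, -0.2, 3.6]
opening: 0.039
```

```bash
python3 - <<'E'
from h import *
from scipy.spatial.transform import Rotation as R
s=ctrl.get_state(); M=R.from_quat(s["tcp_rot"]).as_matrix(); print(s['eef_pos'],s['opening'],s['contact_force'],np.arctan2(M[1,1],M[0,1]))
im=ctrl.read_camera('top'); cv2.imwrite('pics/top1.png',cv2.resize(im[100:300,140:460],None,fx=2.5,fy=2.5))
E
```

```text
[0.71830149 0.25141324 0.05168572] 0.03867866100280995 [ 0.84966534 -0.24687886  3.57611127] 0.04535700671242145
```

View pics/top1.png

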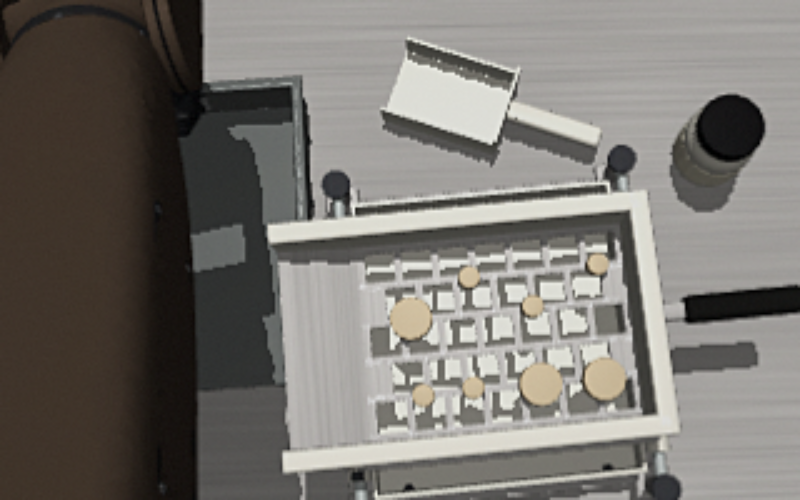

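Gripped squarely on the far wall (jaw yaw 0.045). Now I'll drag it along pan -x, turn it by 0.028, and release.

Emit:
play_rows --targets '[{"delta_pos":[-0.006,-0.0005,0],"delta_rot":[0,0,0.0005],"claw":0},{"delta_pos":[-0.02,-0.0016,0],"delta_rot":[0,0,0.0015],"claw":0},{"delta_pos":[-0.034,-0.0028,0],"delta_rot":[0,0,0.0026],"claw":0},{"delta_pos":[-0.048,-0.004,0],"delta_rot":[0,0,0.0037],"claw":0},{"delta_pos":[-0.062,-0.005,0],"delta_rot":[0,0,0.0047],"claw":0},{"delta_pos":[-0.076,-0.0062,0],"delta_rot":[0,0,0.0058],"claw":0},{"delta_pos":[-0.09,-0.0074,0],"delta_rot":[0,0,0.0068],"claw":0},{"delta_pos":[-0.104,-0.0085,0],"delta_rot":[0,0,0.0079],"claw":0},{"delta_pos":[-0.116,-0.0095,0],"delta_rot":[0,0,0.0088],"claw":0},{"delta_pos":[-0.116,-0.0095,0],"delta_rot":[0,0,0.0088],"claw":0},{"delta_pos":[-0.116,-0.0095,0],"delta_rot":[0,0,0.0088],"claw":0},{"delta_pos":[-0.116,-0.0095,0],"delta_rot":[0,0,0.0088],"claw":30},{"delta_pos":[-0.116,-0.0095,0],"delta_rot":[0,0,0.0088],"claw":30},{"delta_pos":[-0.116,-0.0095,0],"delta_rot":[0,0,0.0088],"claw":30},{"delta_pos":[-0.116,-0.0095,0.04],"delta_rot":[0,0,0.0088],"claw":60},{"delta_pos":[-0.116,-0.0095,0.08],"delta_rot":[0,0,0.0088],"claw":60},{"delta_pos":[-0.116,-0.0095,0.12],"delta_rot":[0,0,0.0088],"claw":60},{"delta_pos":[-0.08,-0.0095,0.16],"delta_rot":[0,0,0.0088],"claw":60}]'

```text
time: 3.98
eef_pos: [0.6275, 0.2426, 0.2045]
tcp_rot: [0.48, 0.52, -0.482, 0.517]
contact_force: [1.8, 0.5, -0.4]
opening: 0.701
```

```bash
python3 - <<'E'
from h import *
s=ctrl.get_state(); print(s['eef_pos'],s['contact_force'])
im=ctrl.read_camera('top');b=ctrl.read_camera('scene'); cv2.imwrite('pics/b2.png',np.hstack([cv2.resize(im[100:340,140:460],None,fx=1.25,fy=1.25),cv2.resize(b[60:300,230:550],None,fx=1.25,fy=1.25)]))
cv2.imwrite('pics/raw_scene2.png',b);cv2.imwrite('pics/raw_top2.png',im)
# expected tote corners
c=np.array([.4745,.235]);t=.073;e=np.array([np.cos(t),np.sin(t)]);f=np.array([-e[1],e[0]])
for a in(.13,-.13):
  for d in(.1,-.1):
    p=np.r_[c+a*e+d*f,.056]; u,v=proj('scene',p),proj('top',p); print(p.round(3),'scene',u.round(1),'crop',((u-[230,60])*1.25+[400,0]).round(),'top',v.round(1),((v-[140,100])*1.25).round())
E
```

```text
[0.62750284 0.24263023 0.20454575] [ 1.76127913  0.51346641 -0.3940595 ]
[0.597 0.344 0.056] scene [479.7 171.1] crop [712. 139.] top [170.4 189.8] [ 38. 112.]
[0.611 0.145 0.056] scene [405.3 211.1] crop [619. 189.] top [262.8 181.1] [153. 101.]
[0.338 0.325 0.056] scene [406.6 101.4] crop [621.  52.] top [173.8 314. ] [ 42. 268.]
[0.352 0.126 0.056] scene [337.6 132.5] crop [535.  91.] top [271.7 304.6] [165. 256.]
```

View pics/b2.png

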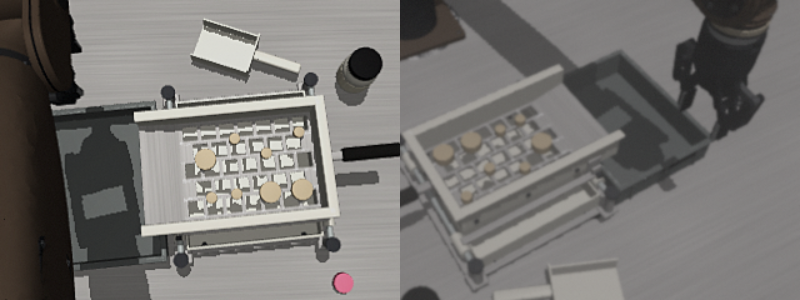

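The tote stands where computed: scene corners match within about 2 px. Next, the handle.

Emit:
play_rows --targets '[{"delta_pos":[-0.1208,-0.4488,0.025],"delta_rot":[0,0,0],"claw":75},{"delta_pos":[-0.1208,-0.4488,0.025],"delta_rot":[0,0,0],"claw":75},{"delta_pos":[-0.1208,-0.4488,0.025],"delta_rot":[0,0,0],"claw":75},{"delta_pos":[-0.1208,-0.4488,0.025],"delta_rot":[0,0,0],"claw":75},{"delta_pos":[-0.1208,-0.4488,0.025],"delta_rot":[0,0,0],"claw":75},{"delta_pos":[-0.1208,-0.4488,0.025],"delta_rot":[0,0,0],"claw":75},{"delta_pos":[-0.1208,-0.4488,0.025],"delta_rot":[0,0,0],"claw":75},{"delta_pos":[-0.1208,-0.4488,0.025],"delta_rot":[0,0,0],"claw":75},{"delta_pos":[-0.1208,-0.4488,0.025],"delta_rot":[0,0,0],"claw":75},{"delta_pos":[-0.1208,-0.4488,0.025],"delta_rot":[0,0,0],"claw":75},{"delta_pos":[-0.1208,-0.4488,0.025],"delta_rot":[0,0,0],"claw":75},{"delta_pos":[-0.1208,-0.4488,0.025],"delta_rot":[0,0,0],"claw":75},{"delta_pos":[-0.1208,-0.4488,0.025],"delta_rot":[0,0,0],"claw":75},{"delta_pos":[-0.1208,-0.4488,0.025],"delta_rot":[0,0,0],"claw":75}]'

```text
time: 5.25
eef_pos: [0.5154, -0.2064, 0.2357]
tcp_rot: [0.487, 0.515, -0.478, 0.52]
contact_force: [0.5, 0.2, -0.3]
opening: 0.876
```

```bash
python3 - <<'E'
from h import *
from scipy.spatial.transform import Rotation as R
s=ctrl.get_state(); M=R.from_quat(s["tcp_rot"]).as_matrix(); print(s['eef_pos'],s['opening'],s['contact_force'],np.arctan2(M[1,1],M[0,1]),M[:,0])
E
```

```text
[ 0.51536564 -0.20635349  0.23566892] 0.8755530379111004 [ 0.50437959  0.2349014  -0.3385342 ] 0.07048779802058457 [ 0.01363869  0.00483001 -0.99989532]
```

Emit:
play_rows --targets '[{"delta_pos":[-0.0087,0,-0.02],"delta_rot":[-0.0015,0.0043,0.0008],"claw":75},{"delta_pos":[-0.0087,0,-0.06],"delta_rot":[-0.0015,0.0043,0.0008],"claw":75},{"delta_pos":[-0.0087,0,-0.1],"delta_rot":[-0.0015,0.0043,0.0008],"claw":75},{"delta_pos":[-0.0087,0,-0.1157],"delta_rot":[-0.0015,0.0043,0.0008],"claw":75},{"delta_pos":[-0.0087,0,-0.1157],"delta_rot":[-0.0015,0.0043,0.0008],"claw":75},{"delta_pos":[-0.0087,0,-0.1157],"delta_rot":[-0.0015,0.0043,0.0008],"claw":10},{"delta_pos":[-0.0087,0,-0.1157],"delta_rot":[-0.0015,0.0043,0.0008],"claw":10},{"delta_pos":[-0.0087,0,-0.1157],"delta_rot":[-0.0015,0.0043,0.0008],"claw":10},{"delta_pos":[-0.0087,0,-0.1157],"delta_rot":[-0.0015,0.0043,0.0008],"claw":10},{"delta_pos":[-0.0087,0,-0.1157],"delta_rot":[-0.0015,0.0043,0.0008],"claw":10},{"delta_pos":[-0.0087,0,-0.1157],"delta_rot":[-0.0015,0.0043,0.0008],"claw":10},{"delta_pos":[-0.0087,0,-0.1157],"delta_rot":[-0.0015,0.0043,0.0008],"claw":10}]' --newtons 40

```text
time: 6.25
eef_pos: [0.5079, -0.2068, 0.1222]
tcp_rot: [0.482, 0.517, -0.481, 0.519]
contact_force: [0.0, 1.9, 5.5]
opening: 0.25
```

Emit:
play_rows --targets '[{"delta_pos":[0.02,0.0015,0],"delta_rot":[0,0,0],"claw":10},{"delta_pos":[0.02,0.0015,0],"delta_rot":[0,0,0],"claw":10},{"delta_pos":[-0.02,-0.0015,0],"delta_rot":[0,0,0],"claw":10},{"delta_pos":[-0.02,-0.0015,0],"delta_rot":[0,0,0],"claw":10},{"delta_pos":[0.02,0.0015,0],"delta_rot":[0,0,0],"claw":10},{"delta_pos":[0.02,0.0015,0],"delta_rot":[0,0,0],"claw":10},{"delta_pos":[-0.02,-0.0015,0],"delta_rot":[0,0,0],"claw":10},{"delta_pos":[-0.02,-0.0015,0],"delta_rot":[0,0,0],"claw":10},{"delta_pos":[0.02,0.0015,0],"delta_rot":[0,0,0],"claw":10},{"delta_pos":[0.02,0.0015,0],"delta_rot":[0,0,0],"claw":10},{"delta_pos":[-0.02,-0.0015,0],"delta_rot":[0,0,0],"claw":10},{"delta_pos":[-0.02,-0.0015,0],"delta_rot":[0,0,0],"claw":10},{"delta_pos":[0,0,0],"delta_rot":[0,0,0],"claw":10},{"delta_pos":[0,0,0],"delta_rot":[0,0,0],"claw":10},{"delta_pos":[0,0,0],"delta_rot":[0,0,0],"claw":10}]'

```text
time: 7.5
eef_pos: [0.5071, -0.2056, 0.121]
tcp_rot: [0.482, 0.518, -0.481, 0.518]
contact_force: [0.7, 4.0, -4.0]
opening: 0.247
```

```bash
cat > look.py <<'E'
from h import *
s=ctrl.get_state(); print(s['time'],s['eef_pos'].round(4),s['opening'],s['contact_force'].round(1))
im=ctrl.read_camera('top'); b=ctrl.read_camera('scene'); n=sys.argv[1]
cv2.imwrite(f'pics/{n}.png',np.hstack([cv2.resize(im[160:320,160:420],None,fx=1.55,fy=1.55),cv2.resize(b[100:260,190:450],None,fx=1.5,fy=1.55)]))
for nm,I in(('top',im),('scene',b)):
    h=cv2.cvtColor(I,cv2.COLOR_BGR2HSV); m=cv2.inRange(h,(8,60,80),(25,160,255))
    m[:, :150]=0
    k,l,st,c=cv2.connectedComponentsWithStats(m)
    print(nm,[(st[i,4],c[i].round().astype(int).tolist()) for i in range(1,k) if st[i,4]>12])
E
python3 look.py s1
```

```text
7.5 [ 0.5071 -0.2056  0.121 ] 0.24718390415586977 [ 0.7  4.  -4. ]
top [(np.int32(24), [338, 206]), (np.int32(15), [362, 211]), (np.int32(13), [350, 227]), (np.int32(215), [381, 235]), (np.int32(197), [304, 240]), (np.int32(209), [356, 249]), (np.int32(34), [319, 252])]
scene []
```

View pics/s1.png

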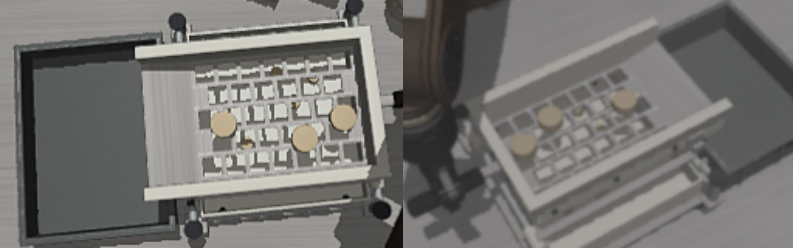

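After one shake the plate shows only the three large discs, with four small ones seen through the holes. The fifth is hidden, so I'll shake once more and look with the carriage off-centre.

Emit:
play_rows --targets '[{"delta_pos":[0.02,0.0015,0],"delta_rot":[0,0,0],"claw":10},{"delta_pos":[0.02,0.0015,0],"delta_rot":[0,0,0],"claw":10},{"delta_pos":[-0.02,-0.0015,0],"delta_rot":[0,0,0],"claw":10},{"delta_pos":[-0.02,-0.0015,0],"delta_rot":[0,0,0],"claw":10},{"delta_pos":[0.02,0.0015,0],"delta_rot":[0,0,0],"claw":10},{"delta_pos":[0.02,0.0015,0],"delta_rot":[0,0,0],"claw":10},{"delta_pos":[-0.02,-0.0015,0],"delta_rot":[0,0,0],"claw":10},{"delta_pos":[-0.02,-0.0015,0],"delta_rot":[0,0,0],"claw":10},{"delta_pos":[0.02,0.0015,0],"delta_rot":[0,0,0],"claw":10},{"delta_pos":[0.02,0.0015,0],"delta_rot":[0,0,0],"claw":10},{"delta_pos":[-0.02,-0.0015,0],"delta_rot":[0,0,0],"claw":10},{"delta_pos":[-0.02,-0.0015,0],"delta_rot":[0,0,0],"claw":10},{"delta_pos":[0.02,0.0015,0],"delta_rot":[0,0,0],"claw":10},{"delta_pos":[0.02,0.0015,0],"delta_rot":[0,0,0],"claw":10},{"delta_pos":[0.012,0.0009,0],"delta_rot":[0,0,0],"claw":10},{"delta_pos":[0.012,0.0009,0],"delta_rot":[0,0,0],"claw":10},{"delta_pos":[0.012,0.0009,0],"delta_rot":[0,0,0],"claw":10}]'

```text
time: 9.02
eef_pos: [0.5179, -0.2041, 0.12]
tcp_rot: [0.482, 0.519, -0.481, 0.516]
contact_force: [-1.7, 4.1, -4.1]
opening: 0.249
```

```bash
python3 look.py s2
```

```text
9.0167 [ 0.5179 -0.2041  0.12  ] 0.24937732214886443 [-1.7  4.1 -4.1]
top [(np.int32(181), [353, 209]), (np.int32(192), [380, 226]), (np.int32(186), [301, 230]), (np.int32(35), [350, 225])]
scene []
```

Emit:
play_rows --targets '[{"delta_pos":[-0.006,-0.0004,0],"delta_rot":[0,0,0],"claw":10},{"delta_pos":[-0.012,-0.0009,0],"delta_rot":[0,0,0],"claw":10},{"delta_pos":[-0.012,-0.0009,0],"delta_rot":[0,0,0],"claw":10},{"delta_pos":[-0.012,-0.0009,0],"delta_rot":[0,0,0],"claw":10}]'

```text
time: 9.45
eef_pos: [0.5055, -0.205, 0.1201]
tcp_rot: [0.483, 0.519, -0.481, 0.516]
contact_force: [-0.9, 3.8, -2.6]
opening: 0.248
```

```bash
python3 look.py s3; python3 -c "
import cv2,numpy as np
cv2.imwrite('pics/s23.png',np.vstack([cv2.resize(cv2.imread(f'pics/{n}.png')[:,:],None,fx=1,fy=1) for n in('s2','s3')]))"
```

```text
9.45 [ 0.5055 -0.205   0.1201] 0.24761888899413442 [-0.9  3.8 -2.6]
top [(np.int32(30), [338, 206]), (np.int32(175), [353, 215]), (np.int32(211), [381, 232]), (np.int32(199), [302, 237]), (np.int32(40), [319, 252])]
scene []
```

View pics/s23.png

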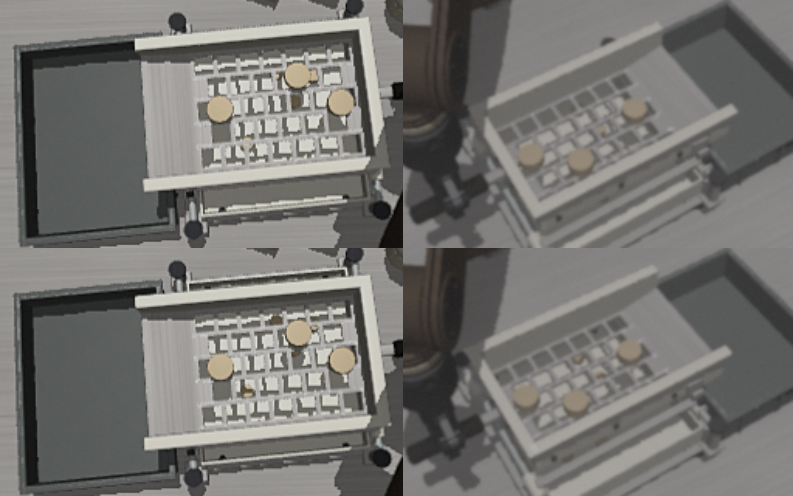

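```bash
python3 - <<'E'
import cv2,numpy as np
for n in('s1','s2','s3'):
    I=cv2.imread(f'pics/{n}.png'); h=cv2.cvtColor(I,cv2.COLOR_BGR2HSV); m=cv2.inRange(h,(5,55,30),(25,220,255))
    m[:,:190]=0; m[:30]=0
    for lo,hi,nm,f,o in((190,370,'top',(1.55,1.55),(160,160)),(480,793,'scene',(1.5,1.55),(190-403/1.5,100))):
        q=np.zeros_like(m); q[:,lo:hi]=m[:,lo:hi]
        k,l,st,c=cv2.connectedComponentsWithStats(q)
        print(n,nm,[(int(st[i,4]),[int(c[i][0]/f[0]+o[0]),int(c[i][1]/f[1]+o[1])]) for i in range(1,k) if st[i,4]>5])
E
```

```text
s1 top [(69, [338, 205]), (39, [361, 211]), (37, [350, 227]), (556, [380, 235]), (529, [304, 240]), (533, [356, 249]), (104, [318, 252])]
s1 scene []
s2 top [(617, [352, 208]), (25, [340, 208]), (550, [379, 226]), (528, [301, 230]), (87, [350, 225]), (15, [318, 248]), (10, [321, 254])]
s2 scene []
s3 top [(81, [338, 206]), (12, [362, 205]), (561, [352, 214]), (551, [380, 232]), (29, [350, 227]), (536, [302, 236]), (113, [318, 252])]
s3 scene []
```

Emit:
play_rows --targets '[{"delta_pos":[-0.007,-0.0005,0],"delta_rot":[0,0,0],"claw":10},{"delta_pos":[-0.014,-0.001,0],"delta_rot":[0,0,0],"claw":10},{"delta_pos":[-0.02,-0.0015,0],"delta_rot":[0,0,0],"claw":10},{"delta_pos":[-0.02,-0.0015,0],"delta_rot":[0,0,0],"claw":10},{"delta_pos":[-0.02,-0.0015,0],"delta_rot":[0,0,0],"claw":10}]'

```text
time: 9.97
eef_pos: [0.4853, -0.2064, 0.1201]
tcp_rot: [0.483, 0.519, -0.481, 0.516]
contact_force: [-0.4, 3.4, -3.6]
opening: 0.249
```

```bash
python3 - <<'E'
from h import *
im=ctrl.read_camera('top'); b=ctrl.read_camera('scene')
h=cv2.cvtColor(im,cv2.COLOR_BGR2HSV); m=cv2.inRange(h,(5,55,30),(25,220,255)); m[:,:280]=0;m[:,400:]=0;m[:170]=0;m[300:]=0
k,l,st,c=cv2.connectedComponentsWithStats(m); print([(int(st[i,4]),c[i].astype(int).tolist()) for i in range(1,k) if st[i,4]>2])
cv2.imwrite('pics/s4.png',np.hstack([cv2.resize(im[175:295,275:405],None,fx=3.07,fy=3.07,interpolation=cv2.INTER_CUBIC),cv2.resize(b[140:260,235:365],None,fx=3.07,fy=3.07,interpolation=cv2.INTER_CUBIC)]))
E
```

```text
[(33, [362, 208]), (16, [338, 209]), (229, [353, 224]), (238, [381, 242]), (229, [302, 246]), (5, [320, 249]), (8, [319, 255]), (44, [325, 275])]
```

View pics/s4.png

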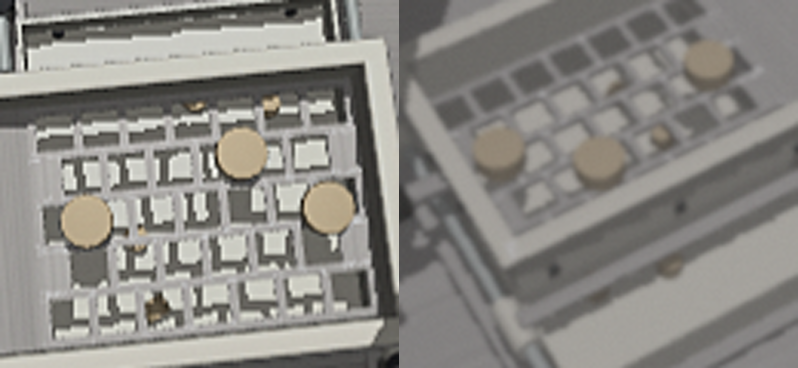

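The fifth tablet is in the pan at (325,275), so all five are there and only the three large discs remain on the plate. I'll centre the carriage and begin tipping slowly.

Emit:
play_rows --targets '[{"delta_pos":[0.007,0.0005,0],"delta_rot":[0,0,0],"claw":10},{"delta_pos":[0.014,0.001,0],"delta_rot":[0,0,0],"claw":10},{"delta_pos":[0.0207,0.0015,0],"delta_rot":[0,0,0],"claw":10},{"delta_pos":[0.0207,0.0015,0],"delta_rot":[0,0,0],"claw":10},{"delta_pos":[0.0206,0.0034,0.0158],"delta_rot":[0,0,0],"claw":10},{"delta_pos":[0.0204,0.0061,0.0315],"delta_rot":[0,0,0],"claw":10},{"delta_pos":[0.0201,0.0095,0.047],"delta_rot":[0,0,0],"claw":10},{"delta_pos":[0.0198,0.0137,0.0624],"delta_rot":[0,0,0],"claw":10},{"delta_pos":[0.0194,0.0187,0.0775],"delta_rot":[0,0,0],"claw":10},{"delta_pos":[0.019,0.0245,0.0923],"delta_rot":[0,0,0],"claw":10},{"delta_pos":[0.019,0.0245,0.0923],"delta_rot":[0,0,0],"claw":10},{"delta_pos":[0.019,0.0245,0.0923],"delta_rot":[0,0,0],"claw":10},{"delta_pos":[0.019,0.0245,0.0923],"delta_rot":[0,0,0],"claw":10},{"delta_pos":[0.019,0.0245,0.0923],"delta_rot":[0,0,0],"claw":10}]' --newtons 30

```text
time: 11.23
eef_pos: [0.5054, -0.182, 0.2126]
tcp_rot: [0.483, 0.519, -0.481, 0.516]
contact_force: [0.8, 2.9, -2.8]
opening: 0.252
```

Emit:
play_rows --targets '[{"delta_pos":[-0.0006,0.0078,0.0175],"delta_rot":[0,0,0],"claw":10},{"delta_pos":[-0.001,0.0136,0.0288],"delta_rot":[0,0,0],"claw":10},{"delta_pos":[-0.001,0.0136,0.0288],"delta_rot":[0,0,0],"claw":10},{"delta_pos":[-0.0016,0.0215,0.0426],"delta_rot":[0,0,0],"claw":10},{"delta_pos":[-0.0016,0.0215,0.0426],"delta_rot":[0,0,0],"claw":10},{"delta_pos":[-0.0016,0.0215,0.0426],"delta_rot":[0,0,0],"claw":10},{"delta_pos":[-0.0022,0.03,0.056],"delta_rot":[0,0,0],"claw":10},{"delta_pos":[-0.0022,0.03,0.056],"delta_rot":[0,0,0],"claw":10},{"delta_pos":[-0.0022,0.03,0.056],"delta_rot":[0,0,0],"claw":10},{"delta_pos":[-0.0036,0.049,0.0815],"delta_rot":[0,0,0],"claw":10},{"delta_pos":[-0.0036,0.049,0.0815],"delta_rot":[0,0,0],"claw":10},{"delta_pos":[-0.0036,0.049,0.0815],"delta_rot":[0,0,0],"claw":10},{"delta_pos":[-0.0052,0.0706,0.1048],"delta_rot":[0,0,0],"claw":10},{"delta_pos":[-0.0052,0.0706,0.1048],"delta_rot":[0,0,0],"claw":10},{"delta_pos":[-0.0052,0.0706,0.1048],"delta_rot":[0,0,0],"claw":10},{"delta_pos":[-0.0052,0.0706,0.1048],"delta_rot":[0,0,0],"claw":10}]'

```text
time: 12.57
eef_pos: [0.5006, -0.1113, 0.3181]
tcp_rot: [0.483, 0.518, -0.48, 0.517]
contact_force: [0.5, 2.1, -2.5]
opening: 0.249
```

```bash
python3 - <<'E'
from h import *
s=ctrl.get_state(); print(s['eef_pos'],s['opening'],s['contact_force'])
im=ctrl.read_camera('top');b=ctrl.read_camera('scene'); cv2.imwrite('pics/t1.png',np.hstack([cv2.resize(im[100:340,140:460],None,fx=1.25,fy=1.25),cv2.resize(b[60:300,230:550],None,fx=1.25,fy=1.25)]))
E
```

```text
[ 0.50064705 -0.11132503  0.31814474] 0.2486308293865114 [ 0.50586873  2.05405022 -2.49614819]
```

View pics/t1.png

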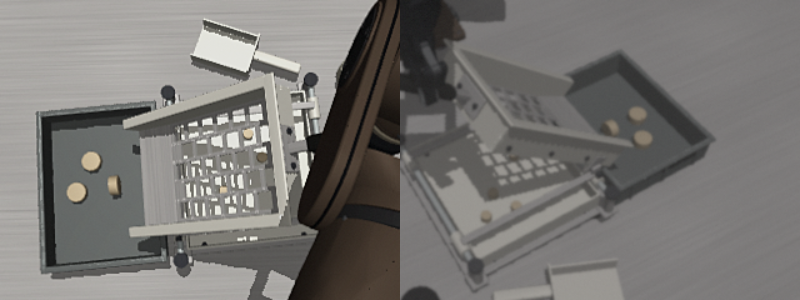

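All three large tablets are in the tote. Lowering back level and releasing.

Emit:
play_rows --targets '[{"delta_pos":[0.0016,-0.0216,-0.0233],"delta_rot":[0,0,0],"claw":10},{"delta_pos":[0.003,-0.0407,-0.0488],"delta_rot":[0,0,0],"claw":10},{"delta_pos":[0.0042,-0.0572,-0.076],"delta_rot":[0,0,0],"claw":10},{"delta_pos":[0.0052,-0.0708,-0.1048],"delta_rot":[0,0,0],"claw":10},{"delta_pos":[0.006,-0.0816,-0.1347],"delta_rot":[0,0,0],"claw":10},{"delta_pos":[0.0065,-0.0893,-0.1656],"delta_rot":[0,0,0],"claw":10},{"delta_pos":[0.0067,-0.092,-0.1813],"delta_rot":[0,0,0],"claw":10},{"delta_pos":[0.0069,-0.0933,-0.192],"delta_rot":[0,0,0],"claw":10},{"delta_pos":[0.0069,-0.0939,-0.1973],"delta_rot":[0,0,0],"claw":10},{"delta_pos":[0.0069,-0.0939,-0.1973],"delta_rot":[0,0,0],"claw":10},{"delta_pos":[0.0069,-0.0939,-0.1973],"delta_rot":[0,0,0],"claw":10},{"delta_pos":[0.0069,-0.0939,-0.1973],"delta_rot":[0,0,0],"claw":70},{"delta_pos":[0.0069,-0.0939,-0.1973],"delta_rot":[0,0,0],"claw":70},{"delta_pos":[0.0069,-0.0939,-0.1973],"delta_rot":[0,0,0],"claw":70},{"delta_pos":[0.0069,-0.0939,-0.1973],"delta_rot":[0,0,0],"claw":70},{"delta_pos":[0.0069,-0.0939,-0.16],"delta_rot":[0,0,0],"claw":70},{"delta_pos":[0.0069,-0.0939,-0.12],"delta_rot":[0,0,0],"claw":70},{"delta_pos":[0.0069,-0.12,-0.08],"delta_rot":[0,0,0],"claw":70},{"delta_pos":[0.0069,-0.14,-0.06],"delta_rot":[0,0,0],"claw":70},{"delta_pos":[0.0069,-0.14,-0.06],"delta_rot":[0,0,0],"claw":70}]'

```text
time: 14.33
eef_pos: [0.5102, -0.2561, 0.2661]
tcp_rot: [0.484, 0.513, -0.481, 0.522]
contact_force: [1.7, -0.8, 0.6]
opening: 0.821
```

```bash
python3 - <<'E'
from h import *
s=ctrl.get_state(); print(s['time'],s['eef_pos'],s['opening'],s['contact_force'])
im=ctrl.read_camera('top');b=ctrl.read_camera('scene'); cv2.imwrite('pics/t2.png',np.hstack([cv2.resize(im[100:340,140:460],None,fx=1.25,fy=1.25),cv2.resize(b[60:300,190:510],None,fx=1.25,fy=1.25)]))
E
```

```text
14.3333 [ 0.51015063 -0.25610662  0.26609642] 0.8211247209205008 [ 1.73405224 -0.7692017   0.55765717]
```

View pics/t2.png

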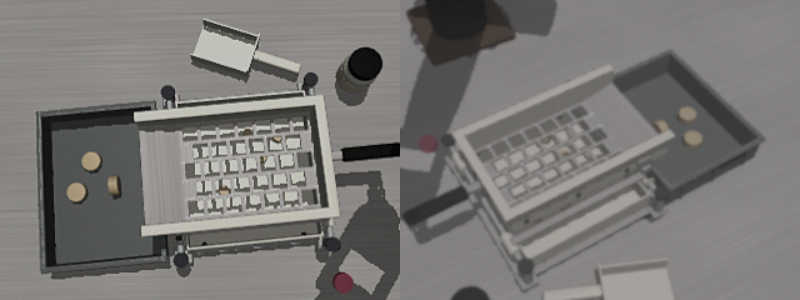

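```bash
python3 -c "
from h import *
print(ctrl.sign_off())"
```

```text
the job is handed in; nothing more can be done
None
```

The job is done and handed in at about 14.4 s of the 56 s allowed; sign-off gives no verdict.

- **Tote:** I gripped its far wall, drew it back about 116 mm and turned it 0.028 rad to square it under the lip. In the scene view its two visible rim corners sat within about 2 px of the computed place. In the top view the near edge read 4–7 crop pixels (roughly 7–10 mm) past its predicted place, probably because of the shadow there. I did not measure it further.
- **Shaking:** I shook the level sieve in two bursts of ±20 mm. All five small tablets were then accounted for in the pan. The fifth only showed once I moved the carriage 20 mm aside.
- **Tipping:** I raised the handle slowly to about 0.7 rad and all three large tablets slid into the tote; one appears to be standing on its edge there. I then lowered the sieve level, let go and moved the gripper clear.
- **Last check:** The final picture shows an empty, level plate, three large tablets in the tote and the small ones showing through the holes. The scoop, jar and pink look-alike appear not to have moved.

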